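# Slide the record card off the chest top into its tray and shut the tray

## Task

Put the flat brown card away: press a fingertip down on it and slide it along the chest's white top and over the front edge, so that it drops into the small pull-out tray standing open below. See that the card lies flat in the tray, then push the tray fully home. Leave the hairbrush, tub, glass dish, nail clipper and the other things where they are.

Things in the scene. Friction and masses are not known exactly. Their poses are not given: they have to be found in the camera images.
- card: Stiff flat laminated card, brown board with a paler panel, 90 (its x) x 130 (its y) x 3 mm, about 45 g, too thin to pick up. Origin: centre of its underside; z up. Starts flat on the white top, 130 mm side along the chest's front edge (turned up to 0.25 rad), centre 85 to 130 mm behind that edge and up to 45 mm off the tray's centre line. Slippery on the chest (friction about 0.3).
- chest: Two-drawer translucent blue chest with a flat white top, 300 deep (its x) x 360 wide (its y) x 250 mm high, fixed. Origin: centre of its underside, on the table. Its front faces its own -x, roughly world +y. The top is 12 mm thick with no rim; its surface is 250 mm above the origin, its front edge at x = -150 mm. The shut drawers' finger lips, 10 mm proud, are 175 mm up and lower.
- top_front_edge (a point): Middle of the front edge of the white top, on its upper surface. Axes as the chest's.
- tray (a joint): How far the shallow pull-out tray stands out of the chest's front, in m: 0 = fully home (front panel flush with the edge of the white top), 0.19 = outer stop. Starts 0.155 to 0.185 open; slides out to the chest's -x with about 1 N of friction, no spring or catch.
- tray_floor (a point): Centre of the tray's inner floor (moves with the tray; axes as the chest's). The inside is 262 mm long (x) and 204 mm wide (y); its walls rise 23 mm above this floor (the front panel 30 mm) and the floor lies 44.5 mm below the surface of the white top. Only the part standing out of the chest is open from above.
- tray_front (a point): Point on the outer face of the tray's upright front panel, mid-width (moves with the tray). The panel is 214 mm wide and 33 mm high, from 12 mm below to 21 mm above this point, faces the chest's -x and has a 90 mm wide finger lip, 10 mm proud and 5 mm thick, centred 15 mm above this point. Pushing it towards the chest's +x shuts the tray.
- hairbrush: Wooden hairbrush, 190 (its x) x 44 x 33 mm, bristles up, lying front to back near one side of the white top. Origin: underside. Bystander.
- clipper: Steel nail clipper, 80 x 14 x 16 mm, near the other side of the white top. Origin: underside. Bystander.
- tub: Orange plastic lidded tub, 85 mm across, 58 mm high, on the rear of the white top. Origin: centre of its underside. Bystander.
- dish: Round glass dish, 86 mm across, 30 mm high, on the rear of the white top beside the tub. Origin: centre of its underside. Bystander.
- mug: White mug, 80 mm across, 88 mm high, on the table off the chest's front. Origin: centre of its underside. Bystander.
- jelly_jar: Amber jar with a blue cap, 68 mm across, 60 mm high, on the table off the chest's front. Origin: centre of its underside. Bystander.
- lotion: White bottle with a blue cap, 60 mm across, 170 mm high, on the table behind the chest. Origin: centre of its underside. Bystander.
There are look-alikes about, which are no part of the job. Of the things like the card, leave any that is red or yellow; of the rest the smaller one is meant.

How it is judged (in metres and radians):
On the way, in this order (a step that is already met when the one before it is completed fails the run):
1. the card is slid along the white top, lying flat on it, by the fingers pressing on it (with more than 0.6 N, so not just nudged along by its edge), and has come more than 30 mm from its start (contact force between the fingers and card above 0.6 N and distance of card from where it was at the start of the episode above 0.03 m and z of card in the frame of chest between 0.244 and 0.258 m and angle between the z axis of card and the z axis of chest, either way round below 0.1 rad), for 0.1 s.
2. the card lies flat on the floor of the tray (x of card in the frame of tray_floor between -0.12 and 0.12 m and y of card in the frame of tray_floor between -0.085 and 0.085 m and z of card in the frame of tray_floor between -0.004 and 0.008 m and angle between the z axis of card and the z axis of chest, either way round below 0.1 rad), for 0.2 s.
At the end, for the whole second after the job is handed in: The tray is home to within 8 mm, with the card lying at rest inside it, flat on its floor (within 0.1 rad, its underside's centre within 8 mm of the floor) (all of step 2 and value of joint tray below 0.008 m and linear speed of card below 0.02 m/s); the robot touches nothing.
It fails at once if a bystander (hairbrush, clipper, tub, dish, mug, jar, lotion bottle) is moved more than 30 mm (distance of any of hairbrush, clipper, tub, dish, mug, jelly_jar, lotion from where it was at the start of the episode above 0.03 m).
It fails at once if the card falls past the tray (height (world z) of card below 0.15 m).
It also fails if it takes over 48 s, if anything falls off the work surface, if the arm or the gripper's body presses on something with over 40 N, if the wrist force passes 120 N, or if a joint passes its speed limit or range.

## Robot

A 6-joint arm with a two-finger parallel gripper is mounted at the origin on the work surface. World frame = base frame: x ahead of the robot, y to its left, z up, the work surface at z = 0. Lengths are in mm, angles in rad, forces in N, time in s.
With the tool pointing down it reaches from about 400 to 925 mm from the base axis. Payload 12.5 kg.
Tool frame: the origin (TCP) lies at the centre of the arm's flange, where the gripper is bolted on; the fingertips stand 190 mm ahead of it and the grasp point (between the pads) lies 171 mm ahead of it; z points along the fingers, y is the line along which they close (so a half turn about z gives the same grasp; the last joint's range is limited). The gripper opens to 95 mm and grips with 3 to 60 N. Pads are 20 mm wide; open, the fingers measure 119 mm over their backs; the gripper's body (75 mm by 180 mm) begins 59 mm behind the grasp point.
Start: joints at [-1.34, 0.491, 1.559, -0, 1.092, -0.106], TCP at [206.562, -589.879, 404.761] pointing down, gripper open.
Joint ranges: [-3.1, 3.1], [-0.84, 2.19], [0.05, 2.79], [-1.13, 4.28], [0.06, 2.93], [-2.69, 2.69]. Speed limits (rad/s): [2.22, 2.22, 2.79, 3.14, 3.14, 3.14].

## Interface

Orientations are given as [roll, pitch, yaw] about the fixed x, y, z axes, in that order (R = Rz(yaw) Ry(pitch) Rx(roll)).
In Python, from cell import env, read_camera, search_frame, cut_out gives the robot as it stands. The module is installed in compiled form; this text tells all that it offers.
- The arm moves only by the tool move_arm, never from a script. Its argument "commands" is a list of rows, each a list of 3 entries, a list of its own where there are three numbers: the shift along the world's x, y, z normalised to -1 to 1, where 1 is 0.03 m, then the turn about the world's z normalised to -1 to 1, where 1 is 0.08 rad, then the opening, from -1 (shut) to 1 (fully open), so that 0 is half open. A call has 1 to 20 rows; each row shifts and turns the commanded pose from where the row before left it; what a row does not reach is not made up. A row lasts 1/12 s, in which the tool goes at most 41.7 mm and 7.16 degrees, less where a joint would pass 70% of its speed; a pose out of reach is approached as far as the arm can. A call with a number of a shift or a turn outside -1 to 1 is refused whole. A call with a gripper value outside its range is refused whole. The fingers move at their own pace and stop on an object; the grip force is fixed at half the most. Time passes only in rows, so rows that do not move let the fingers close. It gives the time, the measured TCP pose, the force, the opening and the grip force at its end, in the units of the state.
- env.state(): the state, without advancing time (a new reading comes with each control period).
- read_camera(name): name is "scene" or "top" or "wrist"; returns a dict with "image" (384x512x3 uint8, red, green, blue), "fx", "fy", "cx", "cy" (pixels), "rvec" (rotation vector, rad) and "tvec" (3), from world to camera coordinates, as OpenCV has them. Camera axes: x right, y down, z forward; pixel columns grow to the right and rows downward; lengths in mm; the calibration is good to about 2 mm. The wrist camera is an equidistant fisheye: a pixel r from the principal point sees the ray r / f radians off the axis. A picture is of the moment at which its call begins. There is no depth.
- env.job_done(): hands the job in; it is judged then, once.
Trained networks look in a picture, given as the dict that the camera call returned (one of the last four; its "shot" number tells which), for a name from the list of things; names that differ only in an ending like _2 or _b are one class to them, and where a whole thing is asked for, a point or a joint stands for the part that bears it (a point fixed in the world has none). Each returns a list of dicts, best first, with "confidence" (0 to 1); they miss things now and then, are a little off and sometimes report something else, mostly with a low value. They report only what shows in the picture. A call takes as long as a camera call. They do not tell look-alikes from the thing itself.
- search_frame(thing, picture): "at" ([column, row] in pixels, amid what is visible of it).
- cut_out(thing, picture): "region" (384x512 bool, what is visible of it) and "at" ([column, row] in pixels, amid what is visible of it).
The state is a dict: "t": time; "joints": joint angles; "qvel": joint speeds; "tau": joint torques, N m; "eef_pos": TCP position; "tcp_rot": TCP orientation; "ft_force": force on the tool from outside, world axes, zero at the start; "moment": the same for the moment, N m; "opening": opening from 0.0 (shut) to 1.0 (fully open); "grip_force": force on a finger pad.
Only numpy, scipy, OpenCV 4.12 (cv2) and the standard library are available. Lean on these libraries where they do the work, as an engineer would, in place of code of your own. Each camera call takes 0.05 s, during which the arm holds its last target. There are 200 camera calls.

## Working session

There is one attempt and no reset: what is moved stays moved. The work goes in short steps, Python scripts to look and compute and a tool call to move; the robot and the scene stay as the last step left them, time stands still between calls to the robot, and variables do not carry over. Pictures are saved under pics/ and viewed, at most 10 in all, crops included, and the job is handed in when it is done.

Besides the shell and the picture viewer there is one more tool, called after "Call:" as a command line: name --argument value ..., lists and objects as JSON in quotes. move_arm: Moves the arm, as the interface text tells. Its arguments: {"type":"object","properties":{"commands":{"type":"array","items":{"type":"array"}}},"required":["commands"]}

```bash
mkdir -p pics
cat > h.py <<'E'
import numpy as np, cv2
from cell import env, read_camera, search_frame, cut_out
def cam(p):
    R=cv2.Rodrigues(np.array(p["rvec"],float))[0]; t=np.array(p["tvec"],float).ravel()
    return R,t
def toplane(p,uv,z):
    R,t=cam(p); uv=np.atleast_2d(np.asarray(uv,float))
    d=np.c_[(uv[:,0]-p["cx"])/p["fx"],(uv[:,1]-p["cy"])/p["fy"],np.ones(len(uv))]@R
    c=-R.T@t
    return c+d*((z-c[2])/d[:,2])[:,None]
def proj(p,X):
    R,t=cam(p); q=np.atleast_2d(X)@R.T+t
    return np.c_[q[:,0]/q[:,2]*p["fx"]+p["cx"],q[:,1]/q[:,2]*p["fy"]+p["cy"]]
def save(p,n): cv2.imwrite("pics/"+n,p["image"][:,:,::-1])
E
python3 - <<'E'
from h import *
ims=[]
for n in("scene","top"):
    p=read_camera(n); ims.append(p["image"])
    print(n,(-cam(p)[0].T@cam(p)[1]).round())
    for k in("card","tray","hairbrush","tub","dish","clipper","chest"):
        r=cut_out(k,p)
        for d in r[:4]:
            m=d["region"].astype(np.uint8); 
            q=cv2.boxPoints(cv2.minAreaRect(cv2.findNonZero(m))) if m.any() else []
            print(k,round(d["confidence"],2),np.round(d["at"]),m.sum(), toplane(p,q,250)[:,:2].round().tolist() if k in("card","tray","chest") else "")
cv2.imwrite("pics/a.png",cv2.resize(np.vstack(ims)[:,:,::-1],(400*1,600)) ) if 0 else [cv2.imwrite(f"pics/{n}.png",i[:,:,::-1]) for n,i in zip("st",ims)]
print(env.state())
E
```

```text
scene [1214.  724.  922.]
card 0.84 [230. 175.] 753 [[624.0, -82.0], [460.0, -175.0], [474.0, -50.0], [627.0, 24.0]]
card 0.82 [290. 295.] 2370 [[849.0, 348.0], [713.0, 276.0], [681.0, 384.0], [815.0, 439.0]]
tray 0.58 [289. 204.] 2938 [[660.0, 113.0], [449.0, -32.0], [399.0, 205.0], [601.0, 303.0]]
hairbrush 0.7 [249. 144.] 380 
tub 0.96 [191. 160.] 631 
tub 0.31 [334. 339.] 836 
dish 0.73 [216. 146.] 355 
clipper 0.7 [202. 193.] 158 
chest 0.79 [237. 206.] 12907 [[805.0, -196.0], [49.0, -344.0], [443.0, 269.0], [905.0, 239.0]]
chest 0.59 [232. 177.] 703 [[622.0, -84.0], [450.0, -168.0], [473.0, -48.0], [632.0, 20.0]]
top [ 205.  -72. 1680.]
card 0.93 [346. 200.] 851 [[429.0, -281.0], [480.0, -343.0], [391.0, -413.0], [341.0, -352.0]]
card 0.86 [255. 154.] 1207 [[588.0, 11.0], [630.0, -71.0], [509.0, -130.0], [468.0, -49.0]]
card 0.71 [301. 289.] 236 [[171.0, -190.0], [176.0, -230.0], [127.0, -236.0], [122.0, -196.0]]
tray 0.84 [190. 177.] 3665 [[572.0, 239.0], [605.0, 71.0], [393.0, 29.0], [362.0, 193.0]]
hairbrush 0.81 [279. 206.] 658 
tub 0.79 [291. 131.] 641 
clipper 0.48 [248. 113.] 117 
chest 0.73 [236. 174.] 11756 [[645.0, 254.0], [742.0, -210.0], [370.0, -276.0], [280.0, 171.0]]
{'t': 0.8, 'joints': array([-1.33961307e+00,  4.90887502e-01,  1.55890366e+00,  1.82779502e-06,
        1.09170764e+00, -1.05578261e-01]), 'qvel': array([-0.00110919,  0.00021782,  0.00084571, -0.00141387, -0.00055023,
       -0.00047407]), 'tau': array([-2.48590157e-03, -6.12426567e+01, -2.58427906e+01,  6.91648177e-02,
        4.45451250e-02, -4.27504415e-05]), 'eef_pos': array([ 206.55354033, -589.87721507,  404.76744746]), 'tcp_rot': array([3.14149916e+00, 8.27686578e-06, 3.36760675e-01]), 'ft_force': array([-0.19864211,  0.53451922,  0.0397789 ]), 'moment': array([-0.00087077, -0.02025791, -0.03834949]), 'grip_force': 0.0, 'opening': 0.9974387148905866}
```

View pics/t.png

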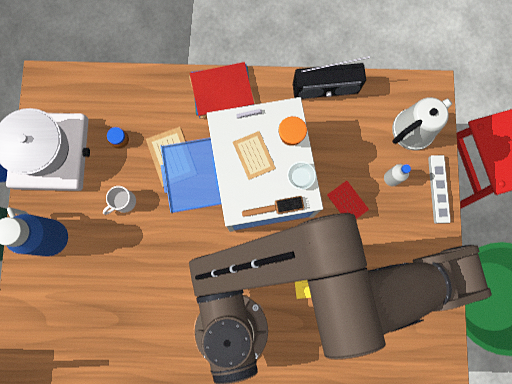

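View pics/s.png

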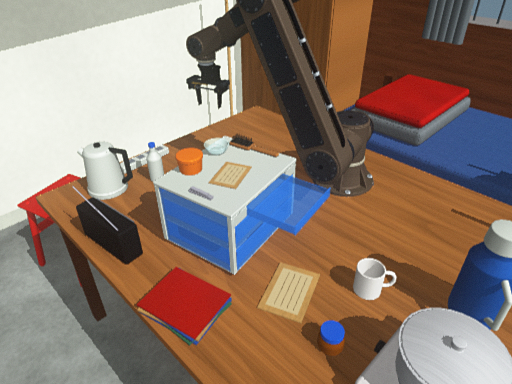

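The top view shows three card-like things. The brown card on the white top is at (255,154), a larger brown one lies on the table at (168,150), and a red one is at (348,200). The first one fits: it is the smaller brown card, flat on the white top. I'll confirm with a crop and measure the pose.

Run:
```python
from h import *
p=read_camera("top"); im=p["image"]
hsv=cv2.cvtColor(im,cv2.COLOR_RGB2HSV)
w=((hsv[:,:,1]<40)&(hsv[:,:,2]>170)).astype(np.uint8); w[:90]=0;w[240:]=0;w[:,:195]=0;w[:,330:]=0
n,l,s,c=cv2.connectedComponentsWithStats(w); i=1+s[1:,4].argmax(); m=(l==i).astype(np.uint8)
h=cv2.convexHull(cv2.findNonZero(m)); hx=toplane(p,h[:,0],250)[:,:2].astype(np.float32)
r=cv2.minAreaRect(hx); print("top",r, cv2.boxPoints(r).round().tolist())
for d in cut_out("card",p):
    if abs(d["at"][0]-255)<12:
        q=toplane(p,cv2.findNonZero(d["region"].astype(np.uint8))[:,0],253)[:,:2].astype(np.float32)
        r=cv2.minAreaRect(q); print("card",d["at"],r,cv2.boxPoints(r).round().tolist())
for k in("tray","hairbrush","clipper","tub","dish","mug","jelly_jar"):
    for d in cut_out(k,p)[:1]: 
        q=toplane(p,cv2.findNonZero(d["region"].astype(np.uint8))[:,0],236 if k=="tray" else 250)[:,:2].astype(np.float32)
        print(k,round(d["confidence"],2),cv2.boxPoints(cv2.minAreaRect(q)).round().tolist())
cv2.imwrite("pics/crop.png",cv2.resize(im[90:240,140:340,::-1],(800,600),interpolation=cv2.INTER_CUBIC))
```

```text
top ((534.939453125, -92.26454162597656), (360.288818359375, 298.4294128417969), 11.310014724731445) [[329.0, 19.0], [388.0, -274.0], [741.0, -203.0], [682.0, 89.0]]
card [252.6, 156.9] ((547.16748046875, -61.167205810546875), (131.17886352539062, 91.55277252197266), 24.237863540649414) [[469.0, -46.0], [506.0, -130.0], [626.0, -76.0], [588.0, 8.0]]
tray 0.87 [[362.0, 194.0], [395.0, 32.0], [607.0, 76.0], [574.0, 238.0]]
hairbrush 0.77 [[347.0, -35.0], [384.0, -217.0], [427.0, -208.0], [390.0, -26.0]]
clipper 0.44 [[662.0, -7.0], [682.0, -85.0], [701.0, -80.0], [681.0, -2.0]]
tub 0.86 [[583.0, -140.0], [584.0, -224.0], [674.0, -222.0], [672.0, -138.0]]
dish 0.9 [[435.0, -226.0], [509.0, -262.0], [545.0, -187.0], [471.0, -152.0]]
mug 0.7 [[361.0, 382.0], [363.0, 293.0], [445.0, 295.0], [443.0, 384.0]]
jelly_jar 0.57 [[553.0, 351.0], [590.0, 315.0], [639.0, 366.0], [601.0, 402.0]]
```

View pics/crop.png

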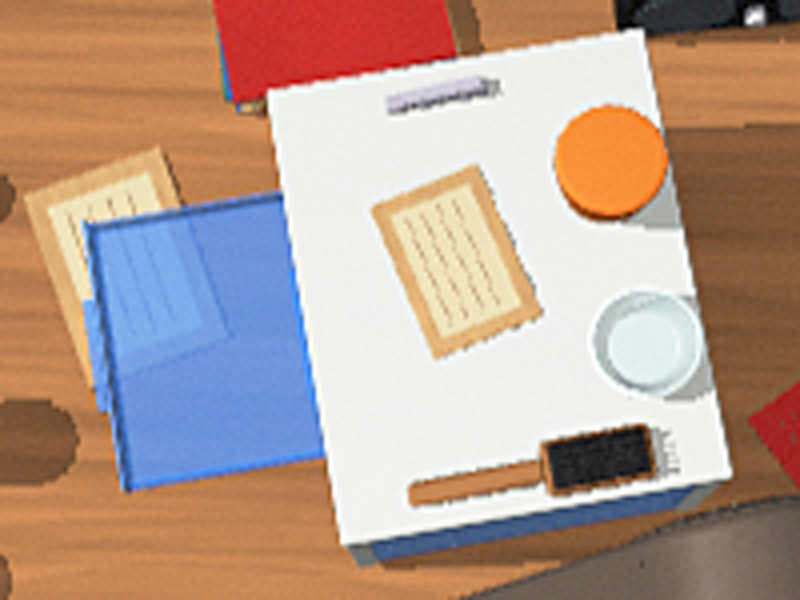

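The crop confirms it: the smaller brown card sits at crop (455,262), and the larger one lies on the table below the tray. In the chest frame the card's centre is 121 mm behind the edge and 18 mm off centre, turned 0.23 rad. I'll approach with the fingers half open along the card's long side, so two contacts can steer its yaw.

Call:
move_arm --commands '[[[0.58, 0.84, 0.8], 1, 0], [[0.58, 0.84, 0.8], 1, 0], [[0.58, 0.84, 0.8], 1, 0], [[0.58, 0.84, 0.8], 1, 0], [[0.58, 0.84, 0.7], 1, 0], [[0.58, 0.84, 0], 1, 0], [[0.58, 0.84, 0], 1, 0], [[0.58, 0.84, 0], 1, 0], [[0.58, 0.84, 0], 1, 0], [[0.58, 0.84, 0], 1, 0], [[0.58, 0.84, 0], 1, 0], [[0.58, 0.84, 0], 1, 0], [[0.58, 0.84, 0], 1, 0], [[0.58, 0.84, 0], 1, 0], [[0.58, 0.84, 0], 1, 0], [[0.58, 0.84, 0], 1, 0], [[0.58, 0.84, 0], 1, 0], [[0.58, 0.84, 0], 1, 0], [[0.58, 0.84, 0], 1, 0], [[0.58, 0.84, 0], 1, 0]]'

```text
t: 2.92
eef_pos: [555.1, -84.4, 521.9]
tcp_rot: [3.141, 0.0, 1.941]
ft_force: [0.9, 0.1, 0.5]
opening: 0.499
grip_force: 0.0
```

Call:
move_arm --commands '[[[0.1, -0.05, -0.8], 0.5, 0], [[0, 0, -0.7], 0.2, 0], [[0, 0, -0.6], 0, 0], [[0, 0, -0.2], 0, 0], [[0, 0, -0.1], 0, 0], [[0, 0, 0], 0, 0]]'

```text
t: 3.42
eef_pos: [557.7, -87.5, 449.9]
tcp_rot: [3.142, -0.0, 1.992]
ft_force: [0.2, -0.6, 0.5]
opening: 0.506
grip_force: 0.0
```

Run:
```python
from h import *
p=read_camera("wrist"); save(p,"w1.png"); print({k:p[k] for k in p if k!="image"}); s=env.state(); print(s["eef_pos"],s["ft_force"],s["tcp_rot"])
```

```text
{'fx': 297.3186396354542, 'fy': 297.3186396354542, 'cx': 258.5688006651838, 'cy': 191.46580001479984, 'rvec': array([-2.79838714, -0.5988944 , -0.0865547 ]), 'tvec': array([-473.15602151, -340.48076688,  349.0900323 ]), 'shot': 4}
[557.6678449  -87.52147551 450.55306949] [-0.46682255 -0.72035819  1.03519629] [3.14074305e+00 6.20289820e-04 1.99247578e+00]
```

View pics/w1.png

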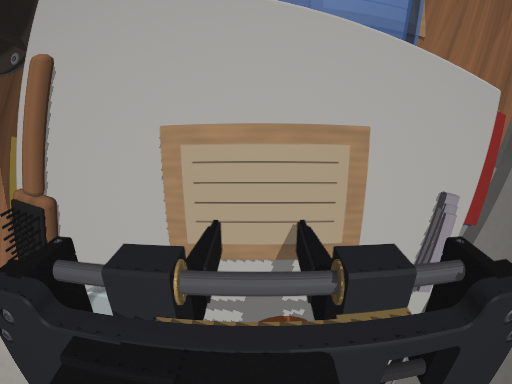

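The wrist view shows both tips, at about (217,225) and (302,225), above the rear part of the card. The card spans columns 163–368 and rows 125–260, and the tips are centred on it and aligned with it. I'll press down gently.

Call:
move_arm --commands '[[[0, 0, -0.12], 0, 0], [[0, 0, -0.05], 0, 0], [[0, 0, -0.04], 0, 0], [[0, 0, 0], 0, 0]]'

```text
t: 3.8
eef_pos: [557.5, -87.4, 443.6]
tcp_rot: [3.141, 0.0, 1.993]
ft_force: [0.5, 0.4, -0.8]
opening: 0.499
grip_force: 0.0
```

Call:
move_arm --commands '[[[0, 0, -0.04], 0, 0], [[0, 0, -0.03], 0, 0], [[0, 0, 0], 0, 0]]'

```text
t: 4.05
eef_pos: [557.4, -87.3, 443.4]
tcp_rot: [3.14, 0.002, 1.993]
ft_force: [-4.0, 0.7, 15.4]
opening: 0.501
grip_force: 7.7
```

Call:
move_arm --commands '[[[-0.11, 0.29, 0], -0.28, 0], [[-0.11, 0.29, 0], -0.28, 0], [[-0.11, 0.29, 0], -0.28, 0], [[-0.11, 0.29, 0], -0.28, 0], [[-0.11, 0.29, 0], -0.28, 0]]'

```text
t: 4.47
eef_pos: [541.2, -43.9, 443.4]
tcp_rot: [3.138, 0.003, 1.88]
ft_force: [1.0, -3.8, 13.1]
opening: 0.498
grip_force: 6.6
```

Run:
```python
from h import *
p=read_camera("wrist"); save(p,"w2.png")
```

```text
(no output)
```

View pics/w2.png

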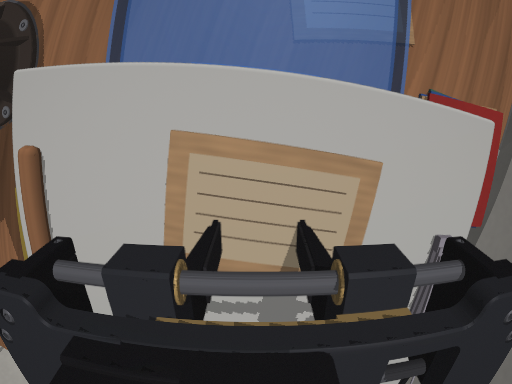

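The card follows the fingers, with its front edge now at rows 132–163, but it is not turning with them. I'll press a little harder and carry on turning.

Call:
move_arm --commands '[[[0, 0, -0.04], 0, 0], [[-0.11, 0.29, 0], -0.28, 0], [[-0.11, 0.29, 0], -0.28, 0], [[-0.11, 0.29, 0], -0.28, 0], [[-0.11, 0.29, 0], -0.28, 0]]'

```text
t: 4.93
eef_pos: [528.4, -9.4, 443.4]
tcp_rot: [3.134, 0.005, 1.79]
ft_force: [2.3, -6.2, 21.3]
opening: 0.5
grip_force: 11.1
```

Run:
```python
from h import *
p=read_camera("top")
for d in cut_out("card",p):
    q=toplane(p,cv2.findNonZero(d["region"].astype(np.uint8))[:,0],253)[:,:2].astype(np.float32)
    print("card",d["at"],d["confidence"],cv2.minAreaRect(q))
p=read_camera("wrist"); save(p,"w3.png"); print(env.state()["moment"],env.state()["ft_force"])
```

```text
card [316.2, 279.1] 0.87 ((178.7550048828125, -259.912109375), (100.987060546875, 142.64955139160156), 7.438385009765625)
card [346.0, 201.9] 0.75 ((410.3563537597656, -347.99688720703125), (114.17338562011719, 78.40271759033203), 36.520751953125)
card [159.4, 141.6] 0.56 ((542.7053833007812, 193.28204345703125), (155.80020141601562, 114.33573913574219), 22.555185317993164)
[ 0.58009072  0.50745333 -0.16105234] [-0.66454421  3.52021312 24.48680412]
```

View pics/w3.png

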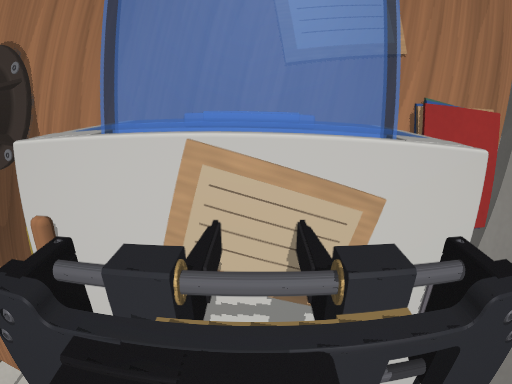

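```bash
cat >> h.py <<'E'
def fish(p,uv,z):
    R,t=cam(p); uv=np.atleast_2d(np.asarray(uv,float)); d=(uv-[p["cx"],p["cy"]])/p["fx"]; th=np.linalg.norm(d,axis=1)
    v=np.c_[d/np.maximum(th,1e-9)[:,None]*np.sin(th)[:,None],np.cos(th)]@R; c=-R.T@t
    return c+v*((z-c[2])/v[:,2])[:,None]
def chest(X): # (f forward of edge, w)
    r=np.asarray(X)[:,:2]-[505.5,54]; return np.c_[r@[-.196,.981], r@[.981,.196]]
E
python3 - <<'E'
from h import *
p=read_camera("wrist")
print("card",chest(fish(p,[[188,141],[384,200]],253)).round())
print("edge",chest(fish(p,[[20,140],[255,134],[485,150]],250)).round())
print("tray wall",chest(fish(p,[[112,60],[104,120],[388,60],[396,120]],229)).round())
print("tips",chest([env.state()["eef_pos"]]).round(), env.state()["tcp_rot"])
E
```

```text
card [[ -7. -32.]
 [-41.  92.]]
edge [[  -2. -168.]
 [  -3.    8.]
 [  -2.  177.]]
tray wall [[  49.  -93.]
 [   7. -100.]
 [  52.   98.]
 [  10.  106.]]
tips [[-66.  10.]] [3.13520952e+00 1.51989995e-03 1.79118479e+00]
```

The fingers slipped about 28 mm forward over the card, so they now press near its middle. Card centre: f = -67, w = 18, still skewed 0.27 rad. I'll lift, close the fingers, press again near the rear edge, turn in place, then slide more slowly.

Call:
move_arm --commands '[[[0, 0, 0.5], 0, 0], [[0, 0, 0], 0, -1], [[0.1, -0.5, 0], 0, -1], [[0.1, -0.5, 0], 0, -1], [[0, 0, 0], 0, -1], [[0, 0, 0], 0, -1], [[0, 0, 0], 0, -1]]'

```text
t: 5.72
eef_pos: [533.7, -38.8, 454.8]
tcp_rot: [-3.141, -0.0, 1.791]
ft_force: [0.2, 0.3, -0.5]
opening: 0.137
grip_force: 0.0
```

Run:
```python
from h import *
p=read_camera("wrist"); save(p,"w4.png"); s=env.state(); print(s["eef_pos"],chest([s["eef_pos"]]),s["opening"])
im=p["image"]; h=cv2.cvtColor(im,cv2.COLOR_RGB2HSV)
m=((h[...,0]>8)&(h[...,0]<24)&(h[...,1]>60)&(h[...,2]>90)).astype(np.uint8); m[290:]=0;m[:120]=0; m[:,:120]=0;m[:,430:]=0
n,l,st,c=cv2.connectedComponentsWithStats(m); m=(l==1+st[1:,4].argmax())
q=chest(fish(p,np.argwhere(m)[:,::-1],253)).astype(np.float32); r=cv2.minAreaRect(q); print(r,cv2.boxPoints(r).round())
```

```text
[533.75794069 -38.64101576 454.9302305 ] [[-96.41939284   9.56340072]] 0.09444204116080322
((-66.33393859863281, 18.176536560058594), (90.31904602050781, 130.81121826171875), 15.449231147766113) [[-127.   69.]
 [ -92.  -57.]
 [  -5.  -33.]
 [ -40.   93.]]
```

View pics/w4.png

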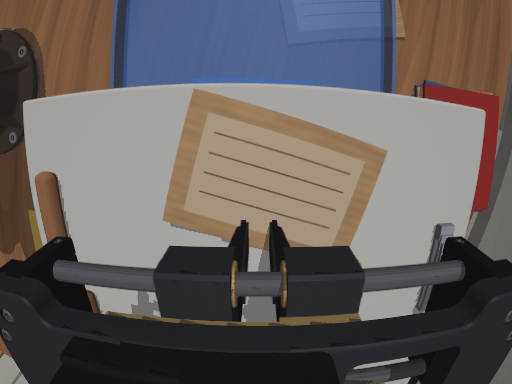

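The card is fully visible: corners at (195,92), (385,152) and (165,222), centre at f = -66, w = 18. The closed tips at (258,225) are over its rear strip. I'll press and turn in place.

Call:
move_arm --commands '[[[0, 0, -0.3], 0, -1], [[0, 0, -0.08], 0, -1], [[0, 0, -0.06], 0, -1], [[0, 0, -0.02], 0, -1], [[0, 0, 0], -0.5, -1], [[0, 0, 0], -0.5, -1], [[0, 0, 0], -0.5, -1], [[0, 0, 0], 0, -1]]'

```text
t: 6.43
eef_pos: [534.1, -38.7, 443.3]
tcp_rot: [3.137, 0.001, 1.669]
ft_force: [-1.3, 1.5, 19.4]
opening: 0.008
grip_force: 10.0
```

```bash
cat >> h.py <<'E'
def card():
    p=read_camera("wrist"); s=env.state(); print("tip",s["eef_pos"].round(1),chest([s["eef_pos"]]).round(1),s["tcp_rot"][2].round(3),s["ft_force"].round(1))
    im=p["image"]; h=cv2.cvtColor(im,cv2.COLOR_RGB2HSV)
    m=((h[...,0]>8)&(h[...,0]<24)&(h[...,1]>60)&(h[...,2]>90)).astype(np.uint8); m[290:]=0;m[:60]=0; m[:,:120]=0;m[:,430:]=0
    n,l,st,c=cv2.connectedComponentsWithStats(m); m=(l==1+st[1:,4].argmax())
    q=chest(fish(p,np.argwhere(m)[:,::-1],253)).astype(np.float32); r=cv2.minAreaRect(q); print(r,cv2.boxPoints(r).round().tolist())
    return p
E
python3 -c "
from h import *
card()"
```

```text
tip [534.1 -38.7 443.3] [[-96.5   9.8]] 1.671 [-1.4  0.9 20.2]
((-67.33458709716797, 17.74036407470703), (92.68927764892578, 130.7056884765625), 15.638876914978027) [[-130.0, 68.0], [-94.0, -58.0], [-5.0, -33.0], [-40.0, 93.0]]
```

Turning in place doesn't turn the card, but the skew fits the tray with about 27 mm to spare each side. I'll slide slowly and straight, correcting sideways.

Call:
move_arm --commands '[[[-0.03, 0.07, 0], 0, -1], [[-0.06, 0.13, 0], 0, -1], [[-0.06, 0.13, 0], 0, -1], [[-0.06, 0.13, 0], 0, -1], [[-0.06, 0.13, 0], 0, -1], [[-0.06, 0.13, 0], 0, -1], [[-0.06, 0.13, 0], 0, -1], [[-0.06, 0.13, 0], 0, -1], [[-0.06, 0.13, 0], 0, -1], [[-0.06, 0.13, 0], 0, -1], [[-0.06, 0.13, 0], 0, -1], [[-0.06, 0.13, 0], 0, -1], [[-0.03, 0.07, 0], 0, -1], [[0, 0, 0], 0, -1]]'

```text
t: 7.65
eef_pos: [512.6, 8.3, 443.3]
tcp_rot: [3.136, 0.002, 1.672]
ft_force: [0.5, -1.3, 19.9]
opening: 0.003
grip_force: 9.7
```

```bash
python3 -c "
from h import *
card()"
```

```text
tip [512.6   8.3 443.3] [[-46.3  -2. ]] 1.672 [ 1.2 -1.7 19.7]
((-18.936979293823242, 8.802940368652344), (90.68395233154297, 130.7979278564453), 19.697208404541016) [[-84.0, 55.0], [-40.0, -68.0], [46.0, -37.0], [2.0, 86.0]]
```

The slow slide holds: the card moved 48 mm with the finger. The skew grew to 0.34 rad because I pushed left of its centre. I'll re-press at the right rear, so the forward drag also straightens it.

Call:
move_arm --commands '[[[0, 0, 0.4], 0, -1], [[0.69, -0.03, 0], 0.5, -1], [[0.69, -0.03, 0], 0.5, -1], [[0, 0, 0], 0, -1], [[0, 0, -0.25], 0, -1], [[0, 0, -0.1], 0, -1], [[0, 0, -0.05], 0, -1], [[0, 0, 0], 0, -1]]'

```text
t: 8.37
eef_pos: [552.8, 6.6, 443.3]
tcp_rot: [3.138, 0.001, 1.751]
ft_force: [-4.1, 1.0, 21.8]
opening: 0.003
grip_force: 11.3
```

Call:
move_arm --commands '[[[-0.02, 0.07, 0], 0, -1], [[-0.04, 0.12, 0], 0, -1], [[-0.04, 0.12, 0], 0, -1], [[-0.04, 0.12, 0], 0, -1], [[-0.04, 0.12, 0], 0, -1], [[-0.04, 0.12, 0], 0, -1], [[-0.04, 0.12, 0], 0, -1], [[-0.02, 0.07, 0], 0, -1], [[0, 0, 0], 0, -1]]'

```text
t: 9.12
eef_pos: [544.8, 32.2, 443.3]
tcp_rot: [3.136, 0.002, 1.751]
ft_force: [1.4, -2.6, 19.1]
opening: 0.005
grip_force: 9.7
```

```bash
python3 -c "
from h import *
save(card(),'w5.png')"
```

```text
tip [544.8  32.1 443.3] [[-29.2  34.3]] 1.751 [ 1.5 -2.6 19.2]
((1.3276386260986328, 4.272666931152344), (90.64501953125, 128.7284698486328), 14.037629127502441) [[-58.0, 56.0], [-27.0, -69.0], [61.0, -47.0], [30.0, 78.0]]
```

View pics/w5.png

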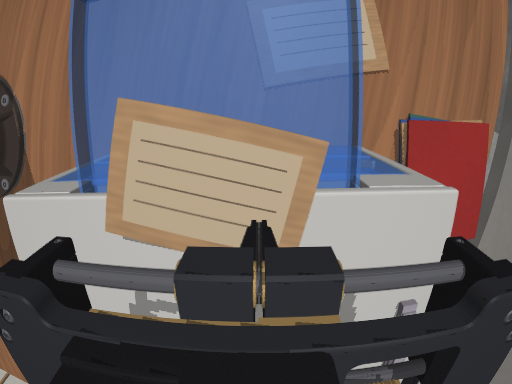

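The card hangs over the edge now: skew down to 0.245, centre f = 1, w = 4. Now over the edge.

Call:
move_arm --commands '[[[-0.02, 0.07, 0], 0, -1], [[-0.03, 0.12, 0], 0, -1], [[-0.03, 0.12, 0], 0, -1], [[-0.03, 0.12, 0], 0, -1], [[-0.03, 0.12, 0], 0, -1], [[-0.03, 0.12, 0], 0, -1], [[-0.03, 0.15, 0], 0, -1], [[-0.04, 0.2, 0], 0, -1], [[-0.05, 0.26, 0], 0, -1], [[-0.05, 0.26, 0], 0, -1], [[-0.05, 0.26, 0], 0, -1], [[-0.05, 0.26, 0], 0, -1], [[0, 0, 0.5], 0, -1], [[0, 0, 0.5], 0, -1]]'

```text
t: 10.33
eef_pos: [531.6, 94.6, 470.5]
tcp_rot: [-3.139, -0.0, 1.752]
ft_force: [0.7, -0.3, 0.1]
opening: 0.005
grip_force: 0.0
```

```bash
python3 -c "
from h import *
save(card(),'w6.png')"
```

```text
tip [531.9  94.5 473.8] [[34.6 33.8]] 1.752 [-0.3 -0.3  2.7]
((56.62922286987305, 4.437381744384766), (73.65945434570312, 106.30313110351562), 0.16986754536628723) [[20.0, 57.0], [20.0, -49.0], [94.0, -49.0], [93.0, 58.0]]
```

View pics/w6.png

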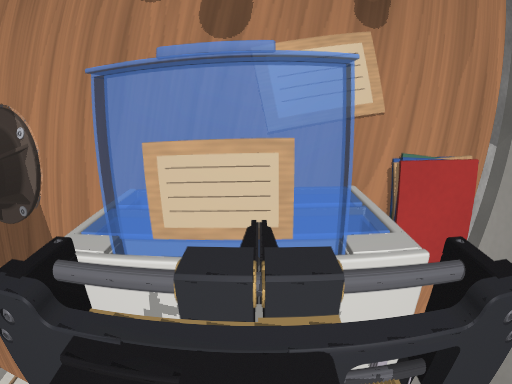

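The card lies flat and square in the tray, at (145–295, 140–240). Its apparent size matches 90x130 at one uniform scale, so it isn't leaning. Next the arm goes out past the tray front and down, to push it home.

Call:
move_arm --commands '[[[-0.27, 0.65, 0], 0.2, -1], [[-0.27, 0.65, 0], 0, -1], [[-0.27, 0.65, 0], 0, -1], [[-0.27, 0.65, 0], 0, -1], [[-0.27, 0.65, 0], 0, -1], [[-0.27, 0.65, 0], 0, -1], [[-0.27, 0.65, 0], 0, -1], [[-0.27, 0.65, 0], 0, -1], [[0, 0, 0], 0, -1], [[0, 0, -0.8], 0, -1], [[0, 0, -0.8], 0, -1], [[0, 0, -0.7], 0, -1], [[0, 0, 0], 0, -1]]'

```text
t: 11.47
eef_pos: [466.7, 249.4, 398.5]
tcp_rot: [-3.135, 0.001, 1.767]
ft_force: [1.0, -0.4, -0.9]
opening: 0.006
grip_force: 0.0
```

```bash
python3 -c "
from h import *
s=env.state(); print(s['eef_pos'],chest([s['eef_pos']]),s['ft_force'])"
```

```text
[466.66752325 249.37068727 398.48610852] [[1.99269810e+02 1.97995018e-01]] [ 1.00648599 -0.37440291 -0.92889724]
```

Call:
move_arm --commands '[[[0.03, -0.16, 0], 0, -1], [[0.03, -0.16, 0], 0, -1], [[0.03, -0.16, 0], 0, -1], [[0.03, -0.16, 0], 0, -1], [[0.05, -0.25, 0], 0, -1], [[0.065, -0.33, 0], 0, -1], [[0.065, -0.33, 0], 0, -1], [[0.065, -0.33, 0], 0, -1], [[0.065, -0.33, 0], 0, -1], [[0.065, -0.33, 0], 0, -1], [[0.065, -0.33, 0], 0, -1], [[0.065, -0.33, 0], 0, -1], [[0.065, -0.33, 0], 0, -1], [[0.065, -0.33, 0], 0, -1], [[0.065, -0.33, 0], 0, -1], [[0.05, -0.25, 0], 0, -1], [[0.03, -0.16, 0], 0, -1], [[0.03, -0.16, 0], 0, -1]]'

```text
t: 12.97
eef_pos: [495.3, 106.4, 402.3]
tcp_rot: [3.142, -0.0, 1.767]
ft_force: [0.1, 1.7, 0.1]
opening: 0.008
grip_force: 0.6
```

Call:
move_arm --commands '[[[0.03, -0.16, 0], 0, -1], [[0.03, -0.16, 0], 0, -1], [[0.03, -0.16, 0], 0, -1], [[0.03, -0.16, 0], 0, -1], [[0.03, -0.16, 0], 0, -1], [[0.02, -0.1, 0], 0, -1], [[0.02, -0.1, 0], 0, -1], [[0.02, -0.1, 0], 0, -1]]'

```text
t: 13.63
eef_pos: [501.5, 73.7, 402.3]
tcp_rot: [-3.142, -0.0, 1.767]
ft_force: [0.7, 1.9, -0.4]
opening: 0.003
grip_force: 0.6
```

f is now about 20, still with no stop force, so I'll push on in small steps.

Call:
move_arm --commands '[[[0.015, -0.07, 0], 0, -1], [[0.015, -0.07, 0], 0, -1], [[0.015, -0.07, 0], 0, -1], [[0, 0, 0], 0, -1]]'

```text
t: 13.97
eef_pos: [502.1, 70.4, 402.4]
tcp_rot: [-3.142, -0.008, 1.766]
ft_force: [-4.5, 35.0, 2.7]
opening: 0.008
grip_force: 17.9
```

The tray is at its stop: the force jumped to 35 N. Backing off and checking.

Call:
move_arm --commands '[[[-0.03, 0.15, 0], 0, -1], [[-0.15, 0.75, 0], 0, -1], [[-0.17, 0.85, 0], 0, -1], [[-0.17, 0.85, 0], 0, -1], [[0, 0, 0.7], 0, -1], [[0, 0, 0.7], 0, -1], [[0, 0, 0], 0, -1]]'

```text
t: 14.55
eef_pos: [487.4, 146.2, 447.6]
tcp_rot: [3.137, 0.0, 1.768]
ft_force: [0.1, 0.2, 0.1]
opening: 0.006
grip_force: 0.0
```

```bash
python3 -c "
from h import *
s=read_camera('scene')
a=s['image'][130:260,140:340,::-1]
cv2.imwrite('pics/f.png',cv2.resize(a,(800,520),interpolation=cv2.INTER_CUBIC)); print(env.state()['ft_force'])"
```

```text
[ 1.0878798  -0.02429237 -0.23166138]
```

View pics/f.png

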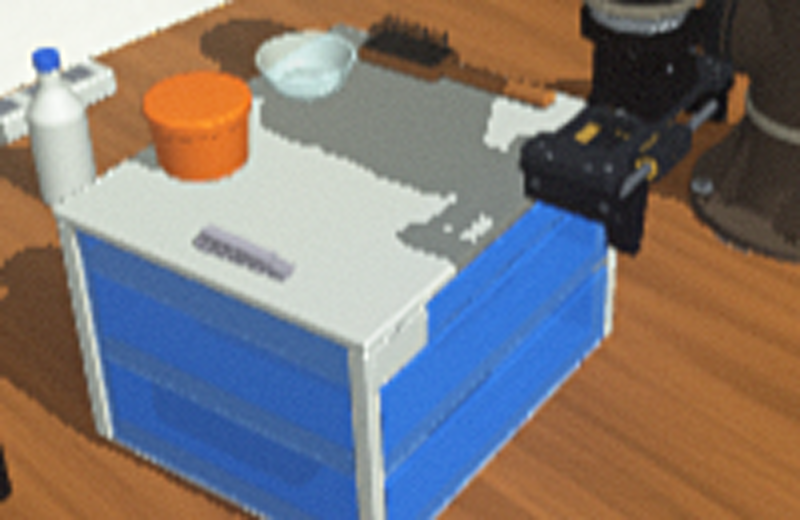

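The tray front at crop (520,250) is flush with the white top's edge. The clipper, tub, dish, brush and bottle are in place, and the fingers are clear. Handing in.

```bash
python3 -c "
from h import *
print(env.job_done())"
```

```text
the job is handed in; nothing more can be done
None
```

The job is handed in, with no verdict returned: the card was slid off the white top and lay flat in the tray, the tray was pushed to its stop, and nothing else appeared moved.

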